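# Slide the drilling board into its notch and lock it

### The job

Push the pale board of the drilling jig along its rails from left to right with the fingertips until you feel it drop into the locating notches. Then push the red peg of the brass turn button to swing the button fully across, over the seated board, so that it is locked down, and leave the jig. Only push: nothing may be lifted, and the tools lying around stay where they are.

Things in the scene. Friction and masses are not known exactly. Their poses are not given: they have to be found in the camera images.
- jig: Fixed drilling jig, ply base 156 (x) x 360 (y) x 12 mm, origin under its centre, z up. Two aluminium rails along y, tops 34 mm above the bench; between them a 54 mm wide channel, open down to the base top (z 12 mm). Wooden guides outside, tops at 50 mm, inner faces 51.5 mm from the centre line. The board starts at +y (left) of the rail notches and goes along -y
- board: Loose pale board 100 (x) x 110 (y) x 18 mm, about 0.35 kg, 1.5 mm side play, axes as the jig's. Origin: centre of the wood's underside; black feet hang 8 mm below. On the rails the wood spans 42 to 60 mm above the bench; seated 35 to 53 mm. Sliding takes 1 to 5 N
- push_edge (a point): Middle of the board's left end face (+y end, 100 mm wide, 18 mm tall), at half the thickness of the wood: push here, along the jig's -y. The fingertips can reach down into the channel behind it
- seat (a point): Where the board's origin lies when seated (35 mm above the bench). Each foot has its own notch in its own track, 5 mm longer than the foot, so all four drop at once, only here, within about 2.5 mm; the notch walls then stop the board
- turn_button (a joint): Brass turn button on the guide nearest the robot; rad, growing clockwise from above. 0: points along the jig's +y, beside the board's path; 1.571 (stop): along the jig's +x, over the board. Stays where left (friction 0.04 N m). Vertical pivot 70 mm on the jig's -x side of point seat. Bar 15 mm wide, 56 to 63 mm above the bench: clears a seated board by 3 mm, an unseated one blocks it
- peg_top (a point): Top centre of the upright red peg on the turn button, 12 mm diameter, 29 mm tall above the bar (63 to 92 mm above the bench), 46 mm from the pivot
- tape_measure: Loose yellow tape measure, 36x84x62 mm, past the right end of the jig; origin at the centre of its underside; a bystander, leave it alone
- marker: Loose blue and white marker, 16x132x16 mm, lying along the jig's far side; origin at the centre of its underside; a bystander, leave it alone
- wood_block: Loose drilled wood block, 42x110x30 mm, past the left end of the jig; origin at the centre of its underside; a bystander, leave it alone
Not all that is in view belongs to the job. Of the things shaped like the board, the wooden one is meant.

How it is judged (in metres and radians):
On the way, in this order (a step that is already met when the one before it is completed fails the run):
1. the board has dropped into its notches while the turn button is still open (z of board in the frame of jig between 0.032 and 0.0375 m and horizontal distance between board and seat below 0.006 m and angle between board's own z axis and vertical below 0.03 rad and value of joint turn_button below 0.6 rad), for 0.2 s.
2. the turn button is swung across over the board (value of joint turn_button above 1.35 rad), for 0.2 s.
At the end, for the whole second after the job is handed in: The board rests in the notches (within 6 mm of the seat, down to within 2.5 mm, level) and the turn button stands across it, turned to at least 1.35 rad (z of board in the frame of jig between 0.032 and 0.0375 m and horizontal distance between board and seat below 0.006 m and angle between board's own z axis and vertical below 0.03 rad and value of joint turn_button above 1.35 rad and linear speed of board below 0.01 m/s); the robot touches nothing.
It fails at once if the board is lifted off its rails or tipped up (z of board in the frame of jig above 0.046 m or angle between board's own z axis and vertical above 0.2 rad).
It fails at once if a tool lying around is moved by more than 25 mm or lifted (distance of any of tape_measure, marker, wood_block from where it was at the start of the episode above 0.025 m).
It also fails if it takes over 45 s, if anything falls off the work surface, if the arm or the gripper's body presses on something with over 40 N, if the wrist force passes 120 N, or if a joint passes its speed limit or range.

### The arm

A 6-joint arm with a two-finger parallel gripper is mounted at the origin on a cart in front of the work surface, level with it; the furniture and walls round the work are solid. World frame = base frame: x ahead of the robot, y to its left, z up, the work surface at z = 0. Lengths are in m, angles in degrees, forces in N, time in s.
With the tool pointing down it reaches from about 0.35 to 0.875 m from the base axis. Payload 4.2 kg.
Tool frame: the origin (TCP) lies on the front face of the gripper's body, between the roots of the fingers; the fingertips stand 70 mm ahead of it and the grasp point (between the pads) lies 51 mm ahead of it (r.nose_length is the distance from the TCP to the fingertips, in m); z points along the fingers, y is the direction in which the jaws open and shut (so a half turn about z gives the same grasp; the last joint's range is limited). The gripper opens to 87 mm and grips with 3 to 60 N. Pads are 19 mm wide; open, the fingers measure 117 mm over their backs; the gripper's body (75 mm by 190 mm) begins 51 mm behind the grasp point.
Start: joints at [60.138, 22.042, 0.453, 0, -68.411, -14.817], TCP at [0.439, 0.444, 0.292] pointing down, gripper open.
Joint ranges: [-179.83, 179.83], [-69.29, 118.12], [-61.27, 80.66], [-181.25, 117.63], [-171.15, -9.14], [-177.46, 177.46]. Speed limits (degrees/s): [159.86, 159.86, 180, 180, 180, 180].

### API

Orientations are given as a 3x3 rotation matrix whose columns are the frame's x, y, z axes.
In Python, from station import telemetry, capture, order, r gives the robot as it stands.
- The arm moves only by the tool drive_tool, never from a script. Its argument "series" is a list of rows, each a list of 4 numbers: the shift along the tool's x, y, z as a fraction of full scale, then the turn about the tool's z as a fraction of full scale. In form: [[dx, dy, dz, turn], ...]. A call has 1 to 10 rows; each row is the pose to reach, as a shift and turn from the pose commanded when the call began, along the tool's axes at that moment; what a row does not reach only later rows make up. Full scale, the value 1, is 0.12 m for a shift and 2 rad for a turn. A row lasts 1/8 s, in which the tool goes at most 62.5 mm and 10.7 degrees, less where a joint would pass 70% of its speed; a pose out of reach is approached as far as the arm can. A call with a number of a shift or a turn outside -1 to 1 is refused whole. A call with a gripper value outside its range is refused whole. "fingers" is the finger opening in mm, from 0 to 87, set as the call begins (left out, the last holds). The fingers move at their own pace and stop on an object; the grip force is fixed at half the most. Time passes only in rows, so rows that repeat a pose let the fingers close. It gives the time, the measured TCP pose, the force and the opening at its end, in the units of the state.
- telemetry.sense(): the state, without advancing time (a new reading comes with each control period).
- capture(name): name is "side" or "top" or "wrist"; returns a dict with "color" (420x560x3 uint8, blue, green, red), "fx", "fy", "cx", "cy" (pixels), "k1" (the pictures are not rectified: a ray, as slopes to the right and down, at radius r is drawn at 1 + k1 r^2 times it, then the intrinsics apply), "eye" and "attitude" of the camera in the world; the wrist camera has in their place "mount" (4x4, takes a point from camera to tool coordinates, whose origin is the TCP and whose axes are the flange's). Camera axes: x right, y up, looking along -z (the intrinsics and any distortion apply to the point x, -y, -z); pixel columns grow to the right and rows downward; lengths in m; the calibration is good to about 2 mm. A picture is of the moment at which its call begins: read the wrist's pose just before it. There is no depth.
- order.finish_job(): hands the job in, once; it reports no verdict.
The state is a dict: "time_s": time; "joints": joint angles; "joint_velocities": joint speeds; "effort": joint torques, N m; "tcp_pos": TCP position; "ee_rot": TCP orientation; "wrist_force": force on the tool from outside, world axes, zero at the start; "moment": the same for the moment, N m; "gripper_width": opening from 0.0 (shut) to 1.0 (fully open).
Only numpy, scipy, OpenCV 4.12 (cv2) and the standard library are available. Lean on these libraries where they do the work, as an engineer would, in place of code of your own. Each camera call takes 0.05 s, during which the arm holds its last target. There are 200 camera calls.

## Working session

There is one attempt and no reset: what is moved stays moved. The work goes in short steps, Python scripts to look and compute and a tool call to move; the robot and the scene stay as the last step left them, time stands still between calls to the robot, and variables do not carry over. Pictures are saved under pics/ and viewed, about 8 in all and at most 12, crops included, and the job is handed in when it is done.

Besides the shell and the picture viewer there is one more tool, called after "Emit:" in YAML: its name, and indented under it one key for each argument. drive_tool: Moves the arm, as the interface text tells. Shift numbers are shares of 0.12 m and turn numbers shares of 2 rad, none past 1 either way. Its arguments: {"type":"object","properties":{"series":{"type":"array","items":{"type":"array","items":{"type":"number","minimum":-1,"maximum":1}}},"fingers":{"type":"number"}},"required":["series"]}

```bash
mkdir -p pics
cat > h.py <<'E'
import numpy as np, cv2
from station import telemetry, capture, order, r
def snap(n,f):
    s=telemetry.sense(); c=capture(n); cv2.imwrite(f'pics/{f}.png',c['color']); 
    if 'mount' in c:
        M=np.array(c['mount']); R=np.array(s['ee_rot']); p=np.array(s['tcp_pos'])
        c['eye']=R@M[:3,3]+p; c['attitude']=R@M[:3,:3]
    np.save(f'pics/{f}.npy',{k:v for k,v in c.items()},allow_pickle=True); return c
def load(f): return np.load(f'pics/{f}.npy',allow_pickle=True).item()
def px2w(c,u,v,z):
    K=np.array([[c['fx'],0,c['cx']],[0,c['fy'],c['cy']],[0,0,1.]])
    q=cv2.undistortPoints(np.array([[[u,v]]],float),K,np.array([c['k1'],0,0,0.]))[0,0]
    d=np.array(c['attitude'])@np.array([q[0],-q[1],-1]); e=np.array(c['eye']); return e+d*(z-e[2])/d[2]
def w2px(c,p):
    q=np.array(c['attitude']).T@(np.array(p)-np.array(c['eye'])); x,y=q[0]/-q[2],-q[1]/-q[2]; k=1+c['k1']*(x*x+y*y)
    return c['fx']*x*k+c['cx'],c['fy']*y*k+c['cy']
E
python3 - <<'E'
from h import *
for n in('top','side'):
    c=snap(n,n+'0'); print(n,c['eye'],c['attitude'],c['fx'],c['k1'])
print(telemetry.sense())
E
```

```text
top [0.41072966 0.08825187 1.17596507] [[-0.020819    0.99036195 -0.1369298 ]
 [-0.99978169 -0.02038035  0.00460479]
 [ 0.00176973  0.13699578  0.99057005]] 447.2326354495272 -0.10479019294544169
side [ 0.18749792 -0.47755097  0.9560712 ] [[ 0.84038246  0.43371528 -0.32503596]
 [-0.54188418  0.68441914 -0.48778272]
 [ 0.01090201  0.58605589  0.81019729]] 485.8377730903692 -0.05601807272637515
{'time_s': 0.1, 'joints': array([ 6.01381954e+01,  2.20841088e+01,  3.86271506e-01, -2.41030371e-02,
       -6.84094789e+01, -1.48171075e+01]), 'joint_velocities': array([-0.00571922, -0.01262454,  0.2213065 ,  0.03518131,  0.09532054,
       -0.02065256]), 'effort': array([-2.41607786e-04, -3.91690314e+01,  1.87935823e+01,  4.23195854e+00,
        1.34806306e-02, -7.32968851e-05]), 'tcp_pos': array([0.43915548, 0.44413861, 0.29128653]), 'ee_rot': array([[ 7.10949268e-01, -7.03242149e-01, -1.27180572e-03],
       [-7.03243292e-01, -7.10947838e-01, -1.42954653e-03],
       [ 1.01129843e-04,  1.91072390e-03, -9.99998169e-01]]), 'wrist_force': array([-0.14859875, -0.4181657 , -0.03443709]), 'moment': array([0.02713828, 0.00723128, 0.00867867]), 'gripper_width': 1.0017355673741979}
```

View pics/top0.png

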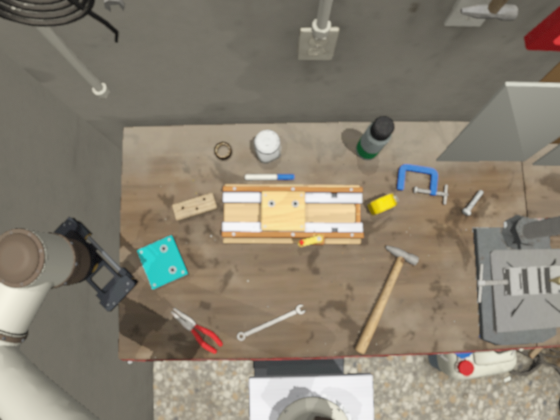

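View pics/side0.png

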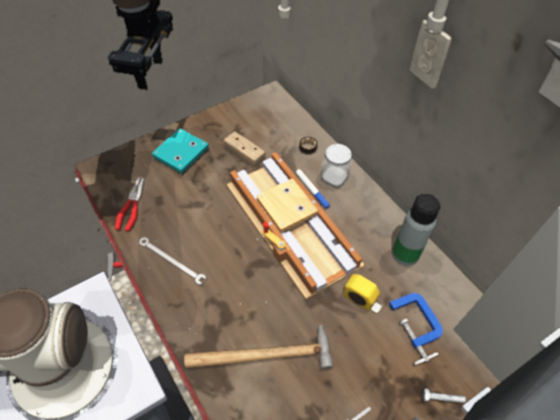

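The top view shows the jig at about (292,213) and the pale wooden board at (283,211). A teal plate of similar shape lies at (162,262). The wooden board on the rails is the one meant; the teal plate is a decoy because it is off the jig and not wood. The red peg and brass button are at about (310,240). I'll confirm with a crop.

Run:
```python
from h import *
c=load('top0')['color']; d=load('side0')['color']
a=cv2.resize(c[175:255,212:372],None,fx=5,fy=5,interpolation=cv2.INTER_CUBIC)
cv2.imwrite('pics/crop0.png',a)
```

```text
(no output)
```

View pics/crop0.png

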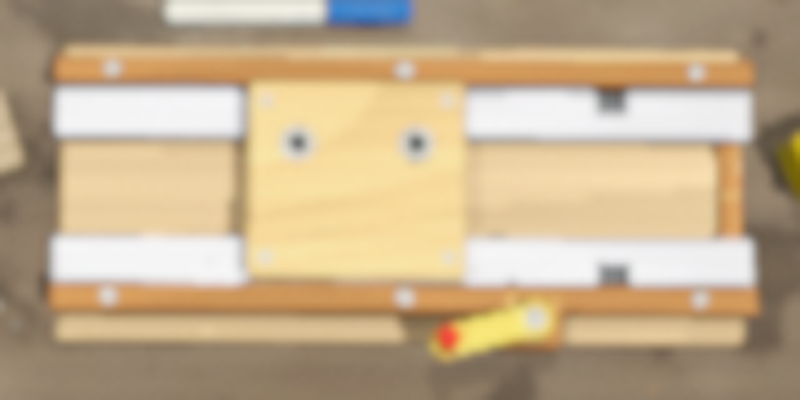

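Run:
```python
from h import *
c=load('top0')
f=lambda x,y,z:px2w(c,212+(x+.5)/5-.5,175+(y+.5)/5-.5,z)
P=lambda n,v:print(n,np.round(v,4))
P('far guide L,R',[f(53,68,.05),f(753,73,.05)]);P('near guide',[f(50,296,.05),f(757,301,.05)])
b=[f(246,82,.06),f(466,82,.06),f(466,280,.06),f(246,280,.06)]
P('board',b);P('ctr',np.mean(b,0))
P('pivot',f(536,318,.065));P('peg',f(447,338,.092))
P('notch',[f(612,98,.034),f(612,275,.034)])
img=c['color']; hsv=cv2.cvtColor(img,cv2.COLOR_BGR2HSV)
for n in('top0','side0'):
    c=load(n);hsv=cv2.cvtColor(c['color'],cv2.COLOR_BGR2HSV)
    m=(((hsv[...,0]<7)|(hsv[...,0]>174))&(hsv[...,1]>150)&(hsv[...,2]>120)).astype(np.uint8)
    k,l,s,ce=cv2.connectedComponentsWithStats(m)
    for i in range(1,k):
        if s[i,4]>3 and 200<ce[i][0]<330 and 200<ce[i][1]<260:P(n,[*ce[i],s[i,4],*px2w(c,*ce[i],.085)])
```

```text
far guide L,R [[ 0.6338  0.217   0.05  ]
 [ 0.624  -0.1427  0.05  ]]
near guide [[ 0.5165  0.219   0.05  ]
 [ 0.5064 -0.1391  0.05  ]]
board [[0.6225 0.1178 0.06  ]
 [0.6202 0.0061 0.06  ]
 [0.5193 0.0092 0.06  ]
 [0.5216 0.1194 0.06  ]]
ctr [0.5709 0.0631 0.06  ]
pivot [ 0.4991 -0.0249  0.065 ]
peg [0.4881 0.0215 0.092 ]
notch [[ 0.6152 -0.0715  0.034 ]
 [ 0.5228 -0.0679  0.034 ]]
top0 [3.008333e+02 2.418333e+02 6.000000e+00 4.895000e-01 2.140000e-02
 8.500000e-02]
side0 [2.653077e+02 2.256410e+02 3.900000e+01 4.888000e-01 1.940000e-02
 8.500000e-02]
```

The crop confirms the wooden board, with black notches on the rails at crop (612,100) and (612,275), and the button pivot at crop (536,318). The board has about 90 mm to travel. I'll start the approach.

Emit:
drive_tool:
  series:
    - [0.4, 0.35, 0, 0.08]
    - [0.8, 0.7, 0, 0.16]
    - [1, 0.89, 0, 0.25]
    - [1, 0.89, 0, 0.33]
    - [1, 0.89, 0, 0.409]
    - [1, 0.89, 0, 0.409]
  fingers: 0

```text
time_s: 0.85
tcp_pos: [0.4495, 0.2838, 0.2919]
ee_rot: [[-0.025, -1.0, -0.001], [-1.0, 0.025, -0.0], [0.0, 0.001, -1.0]]
wrist_force: [0.1, 0.7, 0.9]
gripper_width: 0.401
```

```bash
cat > to.py <<'E'
import sys
from h import *
s=telemetry.sense(); R=np.array(s['ee_rot']); p=np.array(s['tcp_pos'])
print('t',s['time_s'],'p',p.round(4),'xax',R[:,0].round(3),'F',s['wrist_force'].round(1),'grip',round(s['gripper_width'],3))
if len(sys.argv)>3: print('frac',(R.T@(np.array(sys.argv[1:4],float)-p)/.12).round(3),'turn to jig',round((np.arctan2(R[1,0],R[0,0])-np.arctan2(-.9996,-.0275))/2,4))
E
python3 to.py .5737 .160 .18
```

```text
t 0.85 p [0.4495 0.2838 0.2919] xax [-0.025 -1.     0.   ] F [0.1 0.7 0.9] grip 0.401
frac [ 1.005 -1.062  0.933] turn to jig 0.001
```

Emit:
drive_tool:
  series:
    - [0.3, -0.5, 0, 0]
    - [0.7, -0.9, 0, 0]
    - [1, -1, 0.3, 0]
    - [1, -1, 0.7, 0]
    - [1, -1, 0.93, 0]
    - [1, -1, 0.93, 0]

```text
time_s: 1.6
tcp_pos: [0.5652, 0.1602, 0.178]
ee_rot: [[-0.025, -1.0, -0.006], [-1.0, 0.025, -0.003], [0.003, 0.005, -1.0]]
wrist_force: [-0.6, 0.3, 0.2]
gripper_width: 0.004
```

```bash
python3 to.py .5737 .160 .110; python3 -c "
from h import *
snap('wrist','w1');snap('top','t1')
import cv2
cv2.imwrite('pics/both1.png',np.vstack([cv2.resize(load('w1')['color'],(400,300)),cv2.resize(load('t1')['color'][160:265,205:345],(400,300))]))"
```

```text
t 1.6 p [0.5652 0.1602 0.178 ] xax [-0.025 -1.     0.003] F [-0.6  0.3  0.2] grip 0.004
frac [-0.002 -0.074  0.566] turn to jig 0.0011
```

View pics/both1.png

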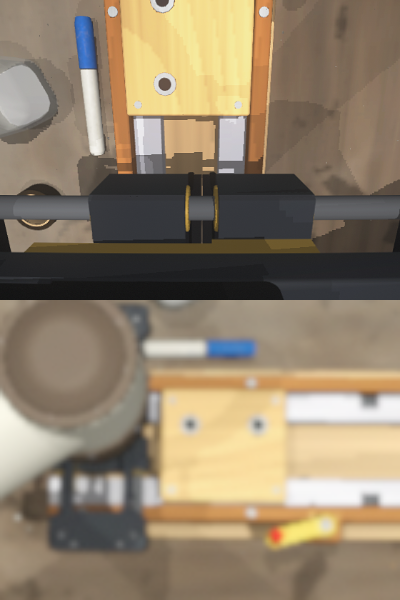

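The wrist view shows the board's end at row ~115 of the half-size picture, with the closed fingers over the channel behind it. I'll descend, then push and watch the force.

Emit:
drive_tool:
  series:
    - [0, -0.07, 0.15, 0]
    - [0, -0.07, 0.35, 0]
    - [0, -0.07, 0.56, 0]
    - [0, -0.07, 0.56, 0]

```text
time_s: 2.2
tcp_pos: [0.5741, 0.1604, 0.1116]
ee_rot: [[-0.027, -1.0, -0.003], [-1.0, 0.027, -0.002], [0.002, 0.003, -1.0]]
wrist_force: [0.1, -0.3, 0.1]
gripper_width: 0.008
```

Emit:
drive_tool:
  series:
    - [0.08, 0, 0, 0]
    - [0.16, 0, 0, 0]
    - [0.22, 0, 0, 0]
    - [0.28, 0, 0, 0]
    - [0.34, 0, 0, 0]
    - [0.4, 0, 0, 0]
    - [0.4, 0, 0, 0]

```text
time_s: 3.08
tcp_pos: [0.5739, 0.1123, 0.1138]
ee_rot: [[-0.027, -1.0, 0.001], [-1.0, 0.027, -0.0], [-0.0, -0.001, -1.0]]
wrist_force: [0.5, 1.9, 0.2]
gripper_width: 0.006
```

```bash
python3 to.py .5692 .0385 .110; python3 -c "
from h import *
snap('side','s2')
cv2.imwrite('pics/s2c.png',cv2.resize(load('s2')['color'][140:310,210:380],(600,600)))"
```

```text
t 3.075 p [0.5739 0.1123 0.1138] xax [-0.027 -1.    -0.   ] F [0.5 1.9 0.2] grip 0.006
frac [0.616 0.022 0.032] turn to jig 0.0002
```

View pics/s2c.png

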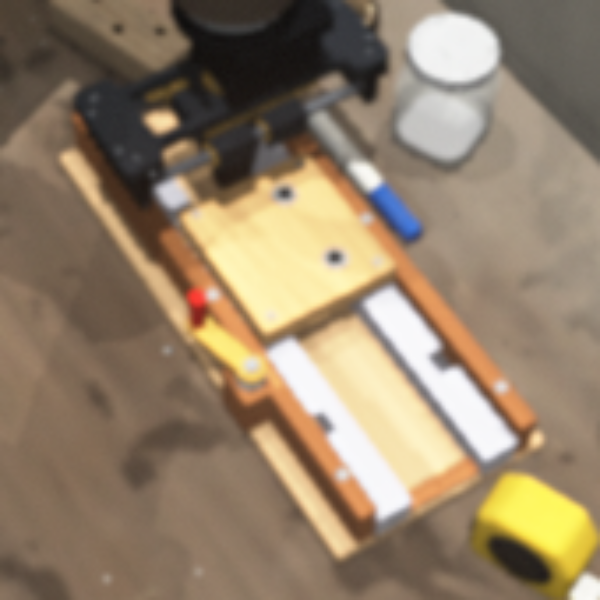

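The board lies flat, the fingers bear on its end, and the force is 1.9 N (sliding). I'll keep pushing.

Emit:
drive_tool:
  series:
    - [0.06, 0.003, 0.01, 0]
    - [0.12, 0.006, 0.02, 0]
    - [0.18, 0.009, 0.03, 0]
    - [0.23, 0.01, 0.03, 0]
    - [0.28, 0.01, 0.03, 0]
    - [0.33, 0.01, 0.03, 0]
    - [0.38, 0.01, 0.03, 0]
    - [0.42, 0.01, 0.03, 0]
    - [0.46, 0.01, 0.03, 0]
    - [0.5, 0.01, 0.03, 0]

```text
time_s: 4.38
tcp_pos: [0.5716, 0.0538, 0.1107]
ee_rot: [[-0.026, -1.0, 0.003], [-1.0, 0.026, 0.001], [-0.001, -0.003, -1.0]]
wrist_force: [0.2, 5.1, 4.4]
gripper_width: 0.004
```

Emit:
drive_tool:
  series:
    - [0.01, 0, 0, 0]
    - [0.02, 0, 0, 0]
    - [0.03, 0, 0, 0]
    - [0.04, 0, 0, 0]
    - [0.05, 0, 0, 0]
    - [0.05, 0, 0, 0]

```text
time_s: 5.12
tcp_pos: [0.5714, 0.0477, 0.1106]
ee_rot: [[-0.026, -1.0, 0.003], [-1.0, 0.026, 0.001], [-0.001, -0.003, -1.0]]
wrist_force: [-0.4, 6.1, 4.5]
gripper_width: 0.003
```

Emit:
drive_tool:
  series:
    - [0.01, 0, 0, 0]
    - [0.02, 0, 0, 0]
    - [0.03, 0, 0, 0]
    - [0.04, 0, 0, 0]
    - [0.04, 0, 0, 0]

```text
time_s: 5.75
tcp_pos: [0.5711, 0.0427, 0.1104]
ee_rot: [[-0.026, -1.0, 0.002], [-1.0, 0.026, 0.001], [-0.001, -0.002, -1.0]]
wrist_force: [0.2, 5.1, 3.6]
gripper_width: 0.004
```

Emit:
drive_tool:
  series:
    - [0.01, 0, 0, 0]
    - [0.02, 0, 0, 0]
    - [0.03, 0, 0, 0]
    - [0.03, 0, 0, 0]

```text
time_s: 6.25
tcp_pos: [0.5701, 0.0382, 0.1097]
ee_rot: [[-0.027, -1.0, -0.001], [-1.0, 0.027, -0.0], [0.0, 0.001, -1.0]]
wrist_force: [-0.2, 3.8, 1.4]
gripper_width: 0.001
```

Emit:
drive_tool:
  series:
    - [0.01, 0, 0, 0]
    - [0.02, 0, 0, 0]
    - [0.03, 0, 0, 0]
    - [0.03, 0, 0, 0]

```text
time_s: 6.75
tcp_pos: [0.5701, 0.0365, 0.1097]
ee_rot: [[-0.027, -1.0, 0.001], [-1.0, 0.027, 0.003], [-0.003, -0.001, -1.0]]
wrist_force: [-0.9, 12.2, 1.6]
gripper_width: 0.005
```

```bash
python3 to.py .5692 .0385 .110; python3 -c "
from h import *
snap('side','s3')
cv2.imwrite('pics/s3c.png',cv2.resize(load('s3')['color'][140:310,210:380],(600,600),interpolation=cv2.INTER_CUBIC))"
```

```text
t 6.75 p [0.5701 0.0365 0.1097] xax [-0.027 -1.    -0.003] F [-0.9 12.2  1.6] grip 0.005
frac [-0.017  0.008 -0.002] turn to jig 0.0001
```

View pics/s3c.png

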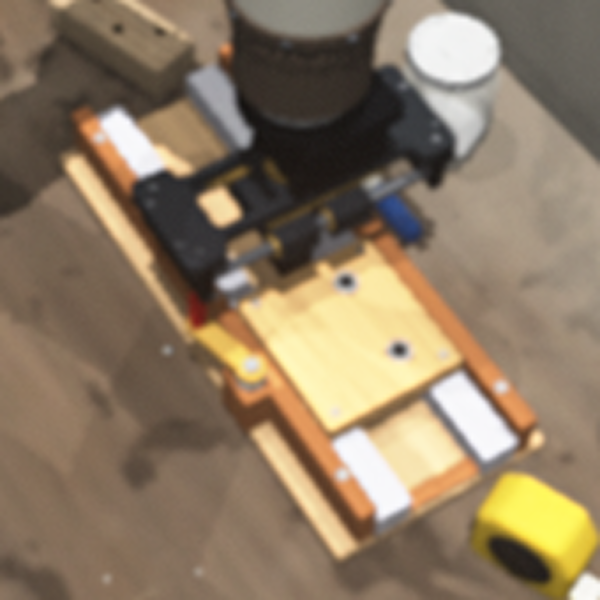

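The push stalled and force rose to 12 N at y=0.0365, which is the notch-wall stop; the picture shows the board's hole side lower against the guide. I'll back off, rise, and check from above.

Emit:
drive_tool:
  series:
    - [-0.06, 0, 0, 0]
    - [-0.15, 0, 0, 0]
    - [-0.15, 0, -0.2, 0]
    - [-0.15, 0, -0.5, 0]
    - [-0.15, 0, -0.75, 0]
    - [-0.15, 0.4, -0.75, 0]
    - [-0.1, 0.8, -0.75, 0]
    - [0.1, 1, -0.75, 0]
    - [0.1, 1, -0.75, 0]

```text
time_s: 7.92
tcp_pos: [0.4476, 0.0247, 0.1998]
ee_rot: [[-0.028, -1.0, -0.002], [-1.0, 0.028, -0.001], [0.001, 0.002, -1.0]]
wrist_force: [0.4, 0.1, -0.3]
gripper_width: 0.002
```

```bash
python3 to.py .453 .021 .142; python3 -c "
from h import *
snap('side','s4');snap('wrist','w4');t=snap('top','t4')
cv2.imwrite('pics/s4c.png',np.hstack([cv2.resize(load('s4')['color'][140:310,210:380],(400,400),interpolation=cv2.INTER_CUBIC),cv2.resize(load('w4')['color'],(400,400))]))"
```

```text
t 7.925 p [0.4476 0.0247 0.1998] xax [-0.028 -1.     0.001] F [ 0.4  0.1 -0.3] grip 0.002
frac [ 0.029 -0.047  0.482] turn to jig -0.0003
```

View pics/s4c.png

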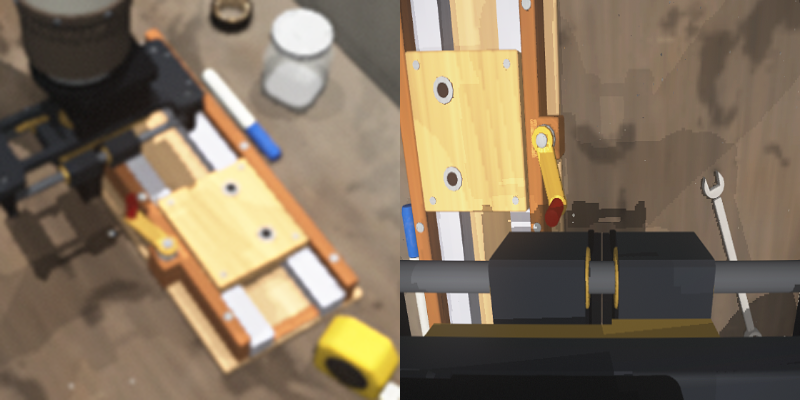

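Run:
```python
from h import *
c=load('w4'); f=lambda x,y,z:px2w(c,(x-400)*1.4,y*1.05,z).round(4)
for z in(.053,.06):
    b=[f(519,50,z),f(527,211,z),f(419,211,z)];print(z,b,np.linalg.norm(b[1]-b[0]),np.linalg.norm(b[1]-b[2]))
print('pivot',f(542,139,.063),'peg',f(556,208,.092),'pegbase',f(551,224,.063))
```

```text
0.053 [array([ 0.5168, -0.0827,  0.053 ]), array([0.5205, 0.025 , 0.053 ]), array([0.6254, 0.0222, 0.053 ])] 0.10776353743265854 0.10493736226911747
0.06 [array([ 0.5148, -0.0816,  0.06  ]), array([0.5183, 0.0229, 0.06  ]), array([0.6202, 0.0202, 0.06  ])] 0.10455859601199703 0.10193576408699745
pivot [ 0.4995 -0.0265  0.063 ] peg [0.4852 0.0122 0.092 ] pegbase [0.4961 0.032  0.063 ]
```

Wrist-view rays give a board centre of y≈-0.029 against the seat's -0.027, and board length fits z 53 mm better than 60, so it is seated. Now down beside the peg (tips at 72 mm), then push it along its arc.

Emit:
drive_tool:
  series:
    - [0, 0, 0.2, 0]
    - [0, 0, 0.4, 0]
    - [0, 0, 0.48, 0]
    - [0, 0, 0.48, 0]

```text
time_s: 8.57
tcp_pos: [0.4502, 0.0261, 0.1417]
ee_rot: [[-0.027, -1.0, -0.001], [-1.0, 0.027, -0.001], [0.001, 0.001, -1.0]]
wrist_force: [-0.0, -0.4, 0.5]
gripper_width: 0.004
```

Emit:
drive_tool:
  series:
    - [0, -0.08, 0, 0]
    - [0, -0.165, 0, 0]
    - [-0.01, -0.215, 0, 0]
    - [-0.027, -0.265, 0, 0]
    - [-0.027, -0.315, 0, 0]
    - [-0.027, -0.365, 0, 0]
    - [-0.027, -0.415, 0, 0]
    - [-0.018, -0.465, 0, 0]
    - [-0.018, -0.465, 0, 0]

```text
time_s: 9.7
tcp_pos: [0.5064, 0.0265, 0.1422]
ee_rot: [[-0.027, -1.0, 0.001], [-1.0, 0.027, 0.0], [-0.0, -0.001, -1.0]]
wrist_force: [-0.0, -0.1, 0.3]
gripper_width: 0.007
```

```bash
python3 to.py; python3 -c "
from h import *
snap('side','s5');snap('wrist','w5')
cv2.imwrite('pics/s5c.png',np.hstack([cv2.resize(load('s5')['color'][140:310,210:380],(400,400),interpolation=cv2.INTER_CUBIC),cv2.resize(load('w5')['color'],(400,400))]))"
```

```text
t 9.7 p [0.5064 0.0265 0.1422] xax [-0.027 -1.    -0.   ] F [-0.  -0.1  0.3] grip 0.007
```

View pics/s5c.png

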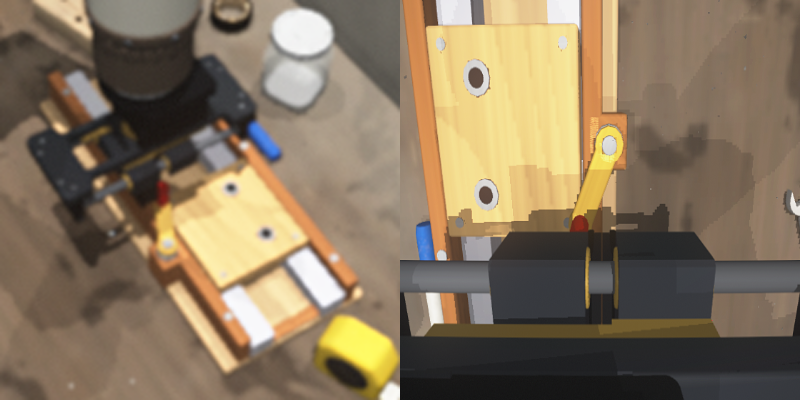

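The picture shows the button turning (bar now about 25° towards the board, peg in front of the fingers) and passing freely over the board. I'll continue round the arc.

Emit:
drive_tool:
  series:
    - [0.035, -0.04, 0, 0]
    - [0.067, -0.083, 0, 0]
    - [0.088, -0.15, 0, 0]
    - [0.133, -0.19, 0, 0]
    - [0.183, -0.233, 0, 0]
    - [0.242, -0.258, 0, 0]
    - [0.283, -0.267, 0, 0]
    - [0.308, -0.267, 0, 0]
    - [0.308, -0.267, 0, 0]

```text
time_s: 10.92
tcp_pos: [0.5347, -0.011, 0.1411]
ee_rot: [[-0.029, -1.0, -0.006], [-1.0, 0.029, 0.001], [-0.001, 0.006, -1.0]]
wrist_force: [-5.6, 5.8, 0.6]
gripper_width: 0.002
```

Emit:
drive_tool:
  series:
    - [0.01, 0, 0, 0]
    - [0.02, 0, 0, 0]
    - [0.02, 0, 0, 0]

```text
time_s: 11.3
tcp_pos: [0.5347, -0.0117, 0.1412]
ee_rot: [[-0.028, -1.0, -0.005], [-1.0, 0.028, 0.003], [-0.003, 0.005, -1.0]]
wrist_force: [-7.5, 12.1, 2.3]
gripper_width: 0.004
```

```bash
python3 to.py; python3 -c "
from h import *
snap('side','s6');snap('wrist','w6')
cv2.imwrite('pics/s6c.png',np.hstack([cv2.resize(load('s6')['color'][140:310,210:380],(400,400),interpolation=cv2.INTER_CUBIC),cv2.resize(load('w6')['color'],(400,400))]))"
```

```text
t 11.3 p [ 0.5347 -0.0117  0.1412] xax [-0.028 -1.    -0.003] F [-7.5 12.1  2.3] grip 0.004
```

View pics/s6c.png

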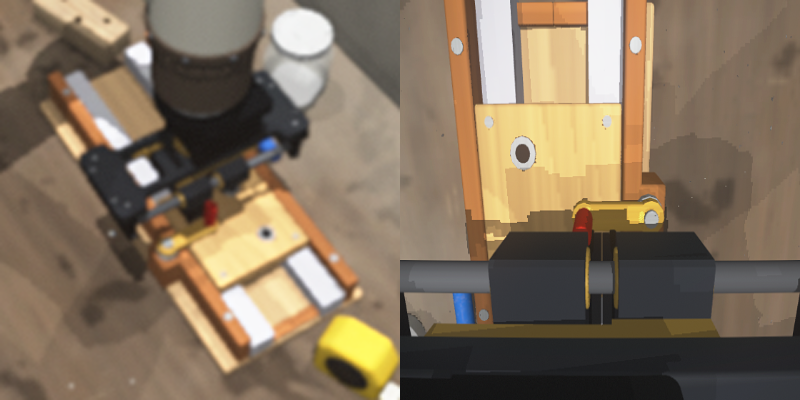

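The bar now points along the jig's +x over the board, and force rose to 12 N at the stop. Backing off, up and away.

Emit:
drive_tool:
  series:
    - [-0.08, 0.02, 0, 0]
    - [-0.2, 0.02, 0, 0]
    - [-0.25, 0.02, -0.3, 0]
    - [-0.3, 0.02, -0.7, 0]
    - [-0.6, 0.02, -1, 0]
    - [-1, 0.02, -1, 0]
    - [-1, 0.02, -1, 0]
    - [-1, 0.02, -1, 0]

```text
time_s: 12.4
tcp_pos: [0.5376, 0.1068, 0.2621]
ee_rot: [[-0.026, -1.0, 0.0], [-1.0, 0.026, -0.0], [0.0, -0.0, -1.0]]
wrist_force: [0.4, -0.7, -0.1]
gripper_width: 0.007
```

Emit:
drive_tool:
  series:
    - [-0.5, 0, 0, 0]
    - [-1, 0, 0, 0]
    - [-1, 0, 0, 0]
    - [-1, 0, 0, 0]

```text
time_s: 12.9
tcp_pos: [0.5408, 0.2257, 0.2617]
ee_rot: [[-0.028, -1.0, -0.001], [-1.0, 0.028, -0.001], [0.001, 0.001, -1.0]]
wrist_force: [-0.4, 0.6, 0.2]
gripper_width: 0.007
```

```bash
python3 to.py; python3 -c "
from h import *
snap('side','s7');snap('top','t7')
cv2.imwrite('pics/s7c.png',np.hstack([cv2.resize(load('s7')['color'][140:310,210:380],(400,400),interpolation=cv2.INTER_CUBIC),cv2.resize(load('t7')['color'][175:255,292:372],(400,400),interpolation=cv2.INTER_CUBIC)]))"
```

```text
t 12.9 p [0.5408 0.2257 0.2617] xax [-0.028 -1.     0.001] F [-0.4  0.6  0.2] grip 0.007
```

View pics/s7c.png

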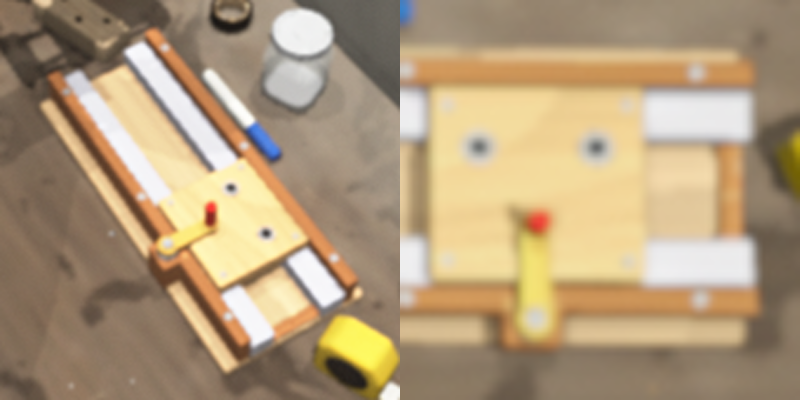

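The final picture shows the bar square across the seated board (pivot at crop (536,318), peg at (540,220)). The tools haven't been disturbed, and the arm is clear.

```bash
python3 -c "
from h import *
print(order.finish_job())"
```

```text
the job is handed in; nothing more can be done
None
```

I pushed the board along its rails into the notches, swung the turn button across it by its peg, backed the arm away and handed the job in at about 13 s. The hand-in reports no verdict.

- **Board seated:** it slid at about 2 to 6 N. It then stopped dead at 12 N, where the seat was expected. Measured from the wrist camera, its centre is about 2 mm from the seat along the rails. Its apparent length fits the seated height better than the unseated one, but only roughly. The bar also passed over it freely, which an unseated board would have blocked.
- **Button locked:** the push ended at its stop with force rising to 12 N. The last top view shows the bar square across the board.
- **Tools and arm:** the tools in the last views look undisturbed. The wrist force is back to about zero, and the gripper is clear of the jig.

No check failed. While the board was sliding, the fingertips also felt about 4 N upward. I took this as friction on the board's end face; it eased to about 1.5 N by the time the board reached the notches.

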